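Spring washer and snap cap onto a trolley wheel

ROBOT

A 6-joint arm with a two-finger parallel gripper is mounted at the origin on a cart in front of the work surface, level with it; the furniture and walls round the work are solid. World frame = base frame: x ahead of the robot, y to its left, z up, the work surface at z = 0. Lengths are in m, angles in degrees, forces in N, time in s.
With the tool pointing down it reaches from about 0.3 to 0.75 m from the base axis. Payload 8.5 kg.
Tool frame: the origin (TCP) lies midway between the tips of the shut fingers; the grasp point (between the pads) lies 19 mm behind it (env.grip_point_offset is the distance from the TCP to the grasp point, in m); z points along the fingers, y is the line along which they close (so a half turn about z gives the same grasp; the last joint's range is limited). The gripper opens to 85 mm and grips with 20 to 120 N. Pads are 22 mm wide; open, the fingers measure 114 mm over their backs; the gripper's body (76 mm by 85 mm) begins 54 mm behind the grasp point. The pads swing forward as they close: fully open they stand 13 mm farther back than shut.
Start: joints at [62.493, 21.807, 74.336, -0, 83.858, -12.336], TCP at [0.144, 0.531, 0.231] pointing down, gripper open.
Joint ranges: [-178.18, 178.18], [-50.72, 133.34], [12.68, 142.11], [-81.47, 261.47], [9.98, 163.14], [-165.26, 165.26]. Speed limits (degrees/s): [136.94, 136.94, 180, 180, 180, 180].

INTERFACE

Orientations are given as a 3x3 rotation matrix whose columns are the frame's x, y, z axes.
In Python, from workcell import env gives the robot as it stands.
- The arm moves only by the tool send_rows, never from a script. Its argument "rows" is text: rows parted by semicolons, each of 6 numbers parted by spaces: the shift along the world's x, y, z as a fraction of full scale, then the turn, a rotation vector about the world's x, y, z as a fraction of full scale. A call has 1 to 8 rows; each row shifts and turns the commanded pose from where the row before left it; what a row does not reach is not made up. Full scale, the value 1, is 50 mm for a shift and 90 degrees for a turn. A row lasts 1/12 s, in which the tool goes at most 41.7 mm and 7.16 degrees, less where a joint would pass 70% of its speed; a pose out of reach is approached as far as the arm can. A call with a number of a shift or a turn outside -1 to 1 is refused whole. A call with a gripper value outside its range is refused whole. "hand" is the opening, from 0 (shut) to 1 (fully open), set as the call begins (left out, the last holds). The fingers move at their own pace and stop on an object; "force" is the grip in N (left out, the last holds). Time passes only in rows, so rows that do not move let the fingers close. It gives the time, the measured TCP pose, the force, the opening and the grip force at its end, in the units of the state.
- env.observe(): the state, without advancing time (a new reading comes with each control period).
- env.capture(name): name is "scene" or "top" or "wrist"; returns the picture (480x640x3 uint8, blue, green, red); there is no depth.
- env.camera_params(name): a dict with "mtx" (3x3 intrinsics, pixels), "k1" (the pictures are not rectified: a ray, as slopes to the right and down, at radius r is drawn at 1 + k1 r^2 times it, then the intrinsics apply), "rvec" (rotation vector, rad) and "tvec" (3), from world to camera coordinates, as OpenCV has them. Camera axes: x right, y down, z forward; pixel columns grow to the right and rows downward; lengths in m; the calibration is good to about 2 mm. A picture is of the moment at which its call begins: read the wrist's pose just before it. camera_params takes no time and is no camera call; for the wrist camera it gives the pose at the moment of the call.
- env.job_done(): hands the job in; it is judged then, once.
The state is a dict: "time": time; "q": joint angles; "dq": joint speeds; "joint_torque": joint torques, N m; "ee_pos": TCP position; "ee_rot": TCP orientation; "ft_force": force on the tool from outside, world axes, zero at the start; "wrist_torque": the same for the moment, N m; "grip_width": finger opening in m; "finger_force": force on a finger pad.
Only numpy, scipy, OpenCV 4.12 (cv2) and the standard library are available. Lean on these libraries where they do the work, as an engineer would, in place of code of your own. Each camera call takes 0.05 s, during which the arm holds its last target. There are 200 camera calls.

TASK

Finish assembling the trolley wheel that lies on the bench: nest the loose dished washer, domed side up, over its twin already on the hub, then set the round ribbed snap cap on the axle and press it straight down until it clicks over the detent balls and sits fully home on the washers. Keep pressing down firmly after the click so that the sprung washers stay squeezed, and finish while still holding the cap pressed like that; do not let go. Leave the other things on the bench where they are.

Things in the scene. Friction and masses are not known exactly. Their poses are not given: they have to be found in the camera images.
- wheel: Trolley wheel lying flat, fixed: 120 mm black rubber tyre (its top 41 mm above the bench), grey plastic rim and hub, on a square 106 mm steel plate. Origin: underside of the plate on the axle line, on the bench; z up along the axle. A steel stub axle, 16 mm in diameter, stands up through the hub; its tip is 82 mm above the bench, the top 5 mm tapered down to 9 mm.
- hub_face (a point): Centre of the hub face on the axle line, 46 mm above the bench, z up. The lower dished washer, the twin of washer, sits here rim down, dome up, captive; its flat crown is 57 mm above the bench. It springs down by up to 3 mm under load, about 4 N per mm.
- detent (a point): Point on the axle line level with the centres of four spring-loaded detent balls, 68.5 mm above the bench. The balls stick out 2.5 mm from the axle (21 mm across them) and yield inward when the cap's lip is pushed over them.
- washer: Loose dished dark steel washer, a shallow cone: 48 mm outside diameter, 11 mm high, 23 mm bore, about 5 mm thick; its outer edge is an upright band 5 mm high to grip, fingertips 2 mm above the bench. Lies rim down, dome up. Origin: centre of the rim plane (underside), z up. 60 g. Nested it rests 5.6 mm above its twin: origin 51.6 mm, crown 62.6 mm above the bench.
- cap: Black plastic snap cap, a thick-walled round cup with ribbed side and closed top, 38 mm in diameter, 28 mm high, standing open side down. Origin: centre of the open underside, z up. 40 g. The mouth is an 18 mm bore (lip 4 mm high, chamfered below), above it a 25 mm wide groove; 24 mm deep inside.
- cap_top (a point): Centre of the cap's closed top. Over the axle, the cap's lip meets the balls with the underside about 24 mm above the hub face; pushing past them takes about 8 to 16 N, then the force drops (the click) and the underside lands on the nested washer 16.6 mm above the hub face (cap top 90.6 mm above the bench).
- bearing: Bystander: ball bearing lying flat, 52 mm across, 15 mm high, origin under its centre.
- toothed_pulley: Bystander: aluminium toothed pulley, 54 mm across, 29 mm high, origin under its centre.
- bolt_0: Bystander: M10 bolt lying down, 52 mm long, origin under its centre.
- bolt_1: Bystander: second M10 bolt lying down, 52 mm long, origin under its centre.
- drill_jig: Bystander: aluminium drill jig with three bushes, 45 x 75 x 38 mm, origin under its centre.
- brush: Bystander: glue brush lying flat, 139 mm long, 10 mm thick, origin under its centre.
Things that resemble listed ones, but are neither listed nor needed, are in the scene too. Leave any red or turquoise look-alike of the washer alone.

How it is judged:
By the outcome, as a careful person would: the job done as asked, in the order asked, and still so for the second after the job is handed in, while the arm keeps its last pose, push and grip.
It also fails if it takes over 59 s, if anything falls off the work surface, if the arm or the gripper's body presses on something with over 40 N, if the wrist force passes 120 N, or if a joint passes its speed limit or range.

## Working session

There is one attempt and no reset: what is moved stays moved. The work goes in short steps, Python scripts to look and compute and a tool call to move; the robot and the scene stay as the last step left them, time stands still between calls to the robot, and variables do not carry over. Pictures are saved under pics/ and viewed, at most 10 in all, crops included, and the job is handed in when it is done.

Besides the shell and the picture viewer there is one more tool, called after "Emit:" by a JSON object that holds its "fn" and its "kwargs", one argument or row to a line. send_rows: Moves the arm, as the interface text tells. Its arguments: {"type":"object","properties":{"rows":{"type":"string"},"hand":{"type":"number"},"force":{"type":"number"}},"required":["rows"]}

```bash
mkdir -p pics; ls; python3 - <<'E'
from workcell import env
import cv2,numpy as np
for n in("scene","top"):
    p=env.camera_params(n);print(n,p);cv2.imwrite(f"pics/{n}0.png",env.capture(n))
print(env.observe(),env.grip_point_offset)
E
```

```text
pics
scene {'mtx': array([[532.35036894,   0.        , 322.04491244],
       [  0.        , 532.35036894, 238.35813771],
       [  0.        ,   0.        ,   1.        ]]), 'k1': -0.1563151157154126, 'rvec': array([ 2.08226734, -0.79999691,  0.38946732]), 'tvec': array([-0.34685688,  0.33125507,  0.58392414])}
top {'mtx': array([[594.6032276 ,   0.        , 311.9123935 ],
       [  0.        , 594.6032276 , 252.03565568],
       [  0.        ,   0.        ,   1.        ]]), 'k1': -0.022745998835036522, 'rvec': array([ 2.18029598, -2.15120324,  0.11398037]), 'tvec': array([0.10298125, 0.60166382, 1.35191789])}
{'time': 0.1, 'q': array([ 6.24929408e+01,  2.18363110e+01,  7.43795668e+01,  9.99109211e-04,
        8.38586761e+01, -1.23360158e+01]), 'dq': array([ 0.01094369, -0.08690751, -0.11415752, -0.02778508,  0.04561958,
       -0.08652266]), 'joint_torque': array([ 5.19099209e-03, -4.49222410e+01, -2.31661499e+01, -8.01131500e-05,
        3.62163788e-03, -4.48641913e-05]), 'ee_pos': array([0.14380955, 0.53058941, 0.23078617]), 'ee_rot': array([[-9.65148297e-01,  2.61702857e-01, -6.16351739e-04],
       [ 2.61703417e-01,  9.65147661e-01, -1.14610562e-03],
       [ 2.94931323e-04, -1.26746325e-03, -9.99999153e-01]]), 'ft_force': array([0.07738499, 0.00589802, 0.40373765]), 'wrist_torque': array([-0.01881339, -0.00763173, -0.00942237]), 'finger_force': 0.0, 'grip_width': 0.08521344737491011} 0.0187
```

View pics/top0.png

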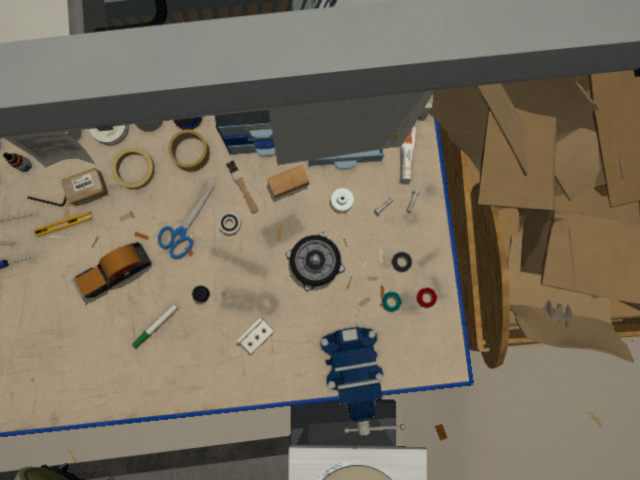

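View pics/scene0.png

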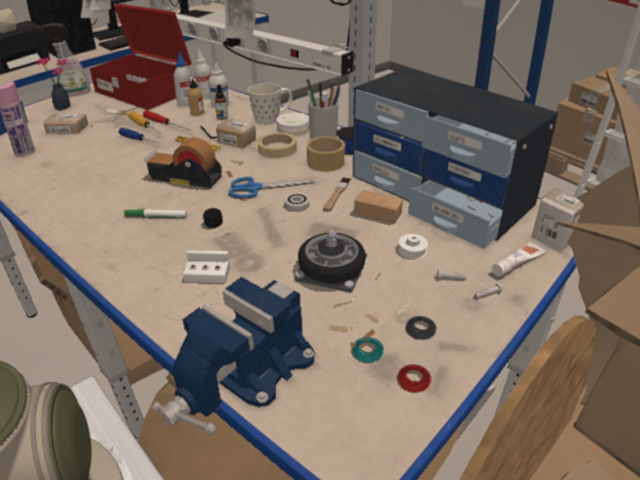

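Top view: wheel at (315,260), dark washer (401,262), cap (201,294), look-alikes teal (391,301) and red (427,297). Scene view: washer (421,327), cap (213,217), axle (333,240).

```bash
cat > h.py <<'E'
from workcell import env
import cv2,numpy as np
def ray(p,uv):
    u=(np.array(uv,float)-p["mtx"][:2,2])/p["mtx"][0,0]
    s=u.copy()
    for _ in range(20): s=u/(1+p["k1"]*(s@s))
    R=cv2.Rodrigues(p["rvec"])[0]
    return -R.T@p["tvec"], R.T@np.array([s[0],s[1],1])
def onz(p,uv,z):
    c,d=ray(p,uv); return c+d*(z-c[2])/d[2]
def proj(p,X):
    R=cv2.Rodrigues(p["rvec"])[0]; c=R@np.array(X)+p["tvec"]; s=c[:2]/c[2]
    return s*(1+p["k1"]*(s@s))*p["mtx"][0,0]+p["mtx"][:2,2]
def blob(img,uv,win,thr):
    g=img.max(2); x,y=map(int,uv); m=np.zeros(g.shape,np.uint8)
    m[y-win:y+win,x-win:x+win]=(g[y-win:y+win,x-win:x+win]<thr)*255
    cs=cv2.findContours(m,cv2.RETR_EXTERNAL,cv2.CHAIN_APPROX_NONE)[0]
    return max(cs,key=cv2.contourArea)
E
python3 - <<'E'
from h import *
t=cv2.imread("pics/top0.png");s=cv2.imread("pics/scene0.png")
pt=env.camera_params("top");ps=env.camera_params("scene")
for n,ut,us,w,ws,z in(("wheel",(315,260),(333,255),36,42,.035),("washer",(401,262),(421,327),15,20,.006),("cap",(201,294),(213,217),14,16,.02)):
    for p,im,uv,ww in((pt,t,ut,w),(ps,s,us,ws)):
        for thr in (60,80):
            c=blob(im,uv,ww,thr);e=cv2.minEnclosingCircle(c);b=cv2.fitEllipse(cv2.convexHull(c))
            print(n,thr,cv2.boundingRect(c),np.round(b[0],1),np.round(b[1],1),onz(p,b[0],z).round(4))
a=cv2.resize(t[222:300,275:355],None,fx=5,fy=5,interpolation=2);b=cv2.resize(s[220:300,290:370],None,fx=5,fy=5,interpolation=2)
cv2.imwrite("pics/z.png",np.hstack([a[:390],b[:390]]))
pw=env.camera_params("wrist");print(pw["mtx"][0],pw["k1"],"campos",ray(pw,(320,240))[0],onz(pw,(320,240),0))
E
```

```text
wheel 60 (289, 235, 52, 54) [314.7 261. ] [50.2 52.2] [0.5791 0.1044 0.035 ]
wheel 80 (288, 235, 54, 55) [314.8 261.7] [51.8 53.6] [0.5775 0.1041 0.035 ]
wheel 60 (296, 236, 70, 56) [329.2 264.2] [63.5 72.1] [0.5558 0.0837 0.035 ]
wheel 80 (295, 233, 71, 59) [329.8 263. ] [61.3 73.2] [0.5586 0.0853 0.035 ]
washer 60 (392, 253, 19, 18) [401.4 261.5] [18.1 18.9] [ 0.5832 -0.101   0.006 ]
washer 80 (392, 252, 20, 20) [401.4 261.6] [19.2 19.5] [ 0.5831 -0.1011  0.006 ]
washer 60 (406, 317, 29, 22) [420.3 327.5] [21.1 28.6] [ 0.5787 -0.1031  0.006 ]
washer 80 (406, 317, 30, 22) [420.4 327.6] [22.4 29.4] [ 0.5786 -0.1033  0.006 ]
cap 60 (193, 286, 16, 16) [200.4 293.6] [15.6 16.3] [0.5005 0.37   0.02  ]
cap 80 (192, 286, 18, 17) [200.4 293.9] [16.7 16.9] [0.4999 0.3699 0.02  ]
cap 60 (204, 209, 18, 19) [212.1 218. ] [19.  19.6] [0.4943 0.3632 0.02  ]
cap 80 (204, 209, 18, 20) [212.1 218. ] [19.5 20.2] [0.4941 0.3632 0.02  ]
[415.08190204   0.         324.89812013] -0.0766313359161562 campos [0.07526929 0.5487191  0.37257638] [0.17613143 0.51626344 0.        ]
```

View pics/z.png

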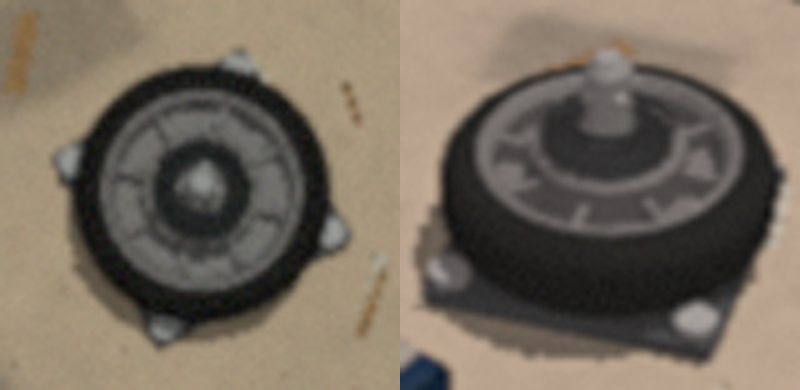

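Crops show the axle tip at about (315,258) in top and (332,232) in scene. I start by moving towards the washer.

Emit:
{"fn": "send_rows", "kwargs": {
  "rows": "0.36 -0.52 0 0 0 0.007;0.36 -0.52 0 0 0 0.007;0.36 -0.52 0 0 0 0.007;0.36 -0.52 0 0 0 0.007;0.36 -0.52 0 0 0 0.007;0.36 -0.52 0 0 0 0.007;0.36 -0.52 0 0 0 0.007;0.36 -0.52 0 0 0 0.007",
  "hand": 1
}}

```text
time: 0.77
ee_pos: [0.2883, 0.3214, 0.2312]
ee_rot: [[-0.985, 0.175, -0.0], [0.175, 0.985, -0.0], [0.0, -0.0, -1.0]]
ft_force: [1.3, 1.5, 0.1]
grip_width: 0.0853
finger_force: 0.0
```

Emit:
{"fn": "send_rows", "kwargs": {
  "rows": "0.36 -0.52 0 0 0 0.007;0.36 -0.52 0 0 0 0.007;0.36 -0.52 0 0 0 0.007;0.36 -0.52 0 0 0 0.007;0.36 -0.52 0 0 0 0.007;0.36 -0.52 0 0 0 0.007;0.36 -0.52 0 0 0 0.007;0.36 -0.52 0 0 0 0.007"
}}

```text
time: 1.43
ee_pos: [0.4324, 0.1133, 0.2312]
ee_rot: [[-0.996, 0.088, -0.0], [0.088, 0.996, 0.0], [0.0, 0.0, -1.0]]
ft_force: [0.2, 1.1, -0.8]
grip_width: 0.0854
finger_force: 0.0
```

Emit:
{"fn": "send_rows", "kwargs": {
  "rows": "0.36 -0.52 0 0 0 0.007;0.36 -0.52 0 0 0 0.007;0.36 -0.52 0 0 0 0.007;0.36 -0.52 0 0 0 0.007;0.36 -0.52 -0.2 0 0 0.007;0.36 -0.52 -0.4 0 0 0.007;0.36 -0.52 -0.4 0 0 0.007;0 0 -0.4 0 0 0"
}}

```text
time: 2.1
ee_pos: [0.5602, -0.0715, 0.1597]
ee_rot: [[-1.0, 0.015, 0.001], [0.015, 1.0, -0.001], [-0.001, -0.001, -1.0]]
ft_force: [-0.6, -0.3, -1.0]
grip_width: 0.0855
finger_force: 0.0
```

Emit:
{"fn": "send_rows", "kwargs": {
  "rows": "0.4 -0.5 0 0 0 0.005;0 0 0 0 0 0"
}}

```text
time: 2.27
ee_pos: [0.579, -0.0952, 0.1591]
ee_rot: [[-1.0, 0.006, -0.003], [0.006, 1.0, 0.0], [0.003, 0.0, -1.0]]
ft_force: [-0.4, -0.3, -0.0]
grip_width: 0.0855
finger_force: 0.0
```

```bash
python3 - <<'E'
from h import *
o=env.observe();p=env.camera_params("wrist");w=env.capture("wrist");cv2.imwrite("pics/w1.png",w)
np.save("w1.npy",p,allow_pickle=True)
print(o["ee_pos"],proj(p,[.583,-.101,.006]),proj(p,o["ee_pos"]))
u=proj(p,[.583,-.101,.006])
for thr in(50,70,90):
    c=blob(w,u,75,thr);b=cv2.fitEllipse(cv2.convexHull(c));print(thr,b,onz(p,b[0],.006))
E
```

```text
[ 0.5790324  -0.09519885  0.15908298] [317.62939525 228.94719186] [326.25878011 318.49054441]Traceback (most recent call last):
  File "<stdin>", line 7, in <module>
  File "h.py", line 18, in blob
    return max(cs,key=cv2.contourArea)
ValueError: max() iterable argument is empty
```

View pics/w1.png

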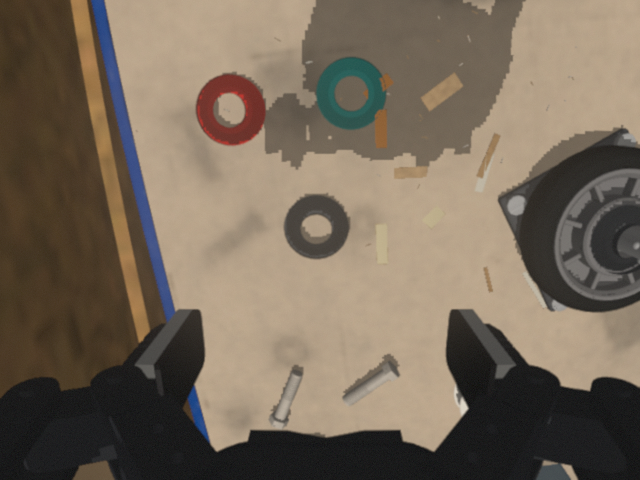

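Washer centre at about (317,226); fingers at left and right, bolts well away at (287,395) and (370,380).

```bash
python3 - <<'E'
from h import *
w=cv2.imread("pics/w1.png");p=np.load("w1.npy",allow_pickle=True).item()
for thr in(100,120):
    c=blob(w,(317,226),45,thr);b=cv2.fitEllipse(cv2.convexHull(c));print(thr,np.round(b[0],1),np.round(b[1],1),onz(p,b[0],.005).round(4))
E
```

```text
100 [316.2 226.3] [63.1 63.9] [ 0.5812 -0.102   0.005 ]
120 [316.4 225.8] [64.3 65.6] [ 0.5809 -0.1019  0.005 ]
```

Emit:
{"fn": "send_rows", "kwargs": {
  "rows": "0.04 -0.136 -0.3 0 0 0.004;0 0 -0.4 0 0 0;0 0 -0.4 0 0 0;0 0 -0.4 0 0 0;0 0 -0.4 0 0 0;0 0 -0.3 0 0 0;0 0 -0.2 0 0 0;0 0 0 0 0 0",
  "hand": 0.68
}}

```text
time: 2.98
ee_pos: [0.579, -0.0982, 0.0399]
ee_rot: [[-1.0, -0.003, -0.003], [-0.003, 1.0, 0.001], [0.003, 0.001, -1.0]]
ft_force: [-0.5, -0.2, -0.5]
grip_width: 0.0581
finger_force: 0.0
```

```bash
python3 - <<'E'
from h import *
o=env.observe();p=env.camera_params("wrist");w=env.capture("wrist");cv2.imwrite("pics/w2.png",w)
print(o["ee_pos"],o["grip_width"],proj(p,[.581,-.102,.005]),o["ee_rot"][2])
E
```

```text
[ 0.57901528 -0.0982216   0.03985127] 0.058073478160128804 [317.67665568 288.08890471] [ 0.00286516  0.0011577  -0.99999523]
```

View pics/w2.png

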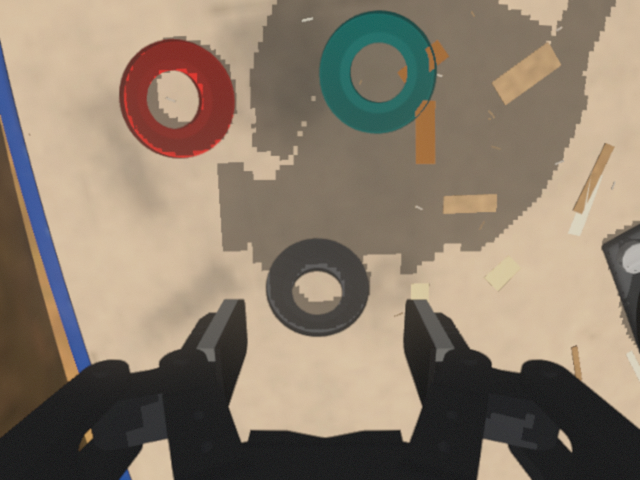

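Washer now at (318,287), fingers straddling it.

```bash
python3 - <<'E'
from h import *
w=cv2.imread("pics/w2.png");p=env.camera_params("wrist")
m=((w.max(2)<95)*255).astype(np.uint8); m[:225]=0;m[345:]=0;m[:,:255]=0;m[:,380:]=0;m[300:,:262]=0
m=cv2.morphologyEx(m,2,np.ones((5,5)))
c=max(cv2.findContours(m,0,1)[0],key=cv2.contourArea);b=cv2.fitEllipse(cv2.convexHull(c))
print(cv2.boundingRect(c),b,onz(p,b[0],.005),env.observe()["ee_pos"])
E
```

```text
(268, 239, 101, 97) ((317.293212890625, 286.8963928222656), (97.81591033935547, 101.76129150390625), 92.05914306640625) [ 0.58168295 -0.10253574  0.005     ] [ 0.57970805 -0.09856167  0.04119281]
```

Emit:
{"fn": "send_rows", "kwargs": {
  "rows": "0.04 -0.08 -0.1 0 0 0;0 0 -0.2 0 0 0;0 0 -0.2 0 0 0;0 0 -0.1 0 0 0;0 0 -0.08 0 0 0;0 0 0 0 0 0;0 0 0 0 0 0"
}}

```text
time: 3.62
ee_pos: [0.5819, -0.1029, 0.0072]
ee_rot: [[-1.0, -0.002, -0.0], [-0.002, 1.0, 0.0], [0.0, 0.0, -1.0]]
ft_force: [0.4, -0.3, -0.7]
grip_width: 0.0583
finger_force: 0.0
```

Emit:
{"fn": "send_rows", "kwargs": {
  "rows": "0 0 -0.06 0 0 0;0 0 -0.06 0 0 0;0 0 0 0 0 0;0 0 0 0 0 0"
}}

```text
time: 3.95
ee_pos: [0.5819, -0.103, 0.0012]
ee_rot: [[-1.0, -0.002, -0.0], [-0.002, 1.0, 0.0], [0.0, 0.0, -1.0]]
ft_force: [-1.5, 0.7, 0.9]
grip_width: 0.0576
finger_force: 0.0
```

```bash
python3 - <<'E'
from h import *
z=[]
for i in range(4): z.append(env.observe()["ee_pos"]); w=env.capture("wrist")
print(np.array(z).round(4)); cv2.imwrite("pics/w3.png",w)
E
```

```text
[[ 0.5819 -0.103   0.0012]
 [ 0.582  -0.103   0.0014]
 [ 0.582  -0.103   0.0014]
 [ 0.582  -0.103   0.0015]]
```

View pics/w3.png

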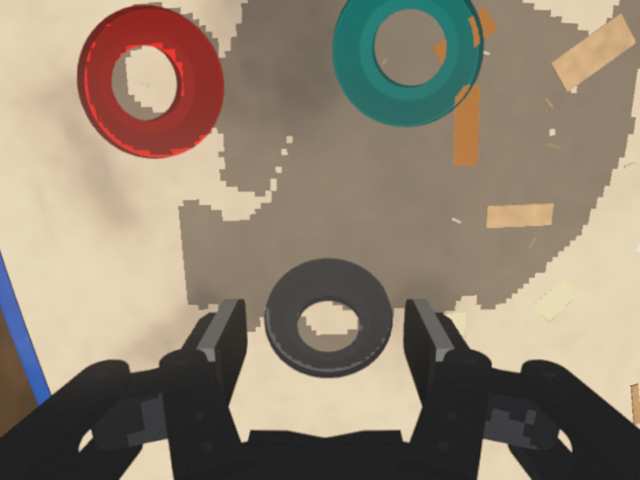

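Washer (329,318) sits midway between the pads (245 and 405).

```bash
python3 - <<'E'
from h import *
w=cv2.imread("pics/w3.png");p=env.camera_params("wrist");e=env.observe()["ee_pos"]
m=((w.max(2)<95)*255).astype(np.uint8); m[:245]=0;m[385:]=0;m[:,:255]=0;m[:,398:]=0
m=cv2.morphologyEx(m,2,np.ones((5,5)))
c=max(cv2.findContours(m,0,1)[0],key=cv2.contourArea);b=cv2.fitEllipse(cv2.convexHull(c))
print(cv2.boundingRect(c),b,onz(p,b[0],.005),e,proj(p,[e[0],e[1],.005]))
E
```

```text
(267, 259, 125, 118) ((328.9340515136719, 317.4574279785156), (119.05986785888672, 124.91715240478516), 100.89131164550781) [ 0.57980405 -0.10203309  0.005     ] [ 0.58201299 -0.10301488  0.00147538] [326.24695872 322.87738673]
```

Emit:
{"fn": "send_rows", "kwargs": {
  "rows": "-0.03 0 -0.036 0 0 0;0 0 0 0 0 0"
}}

```text
time: 4.32
ee_pos: [0.5801, -0.1029, -0.0007]
ee_rot: [[-1.0, -0.002, -0.001], [-0.002, 1.0, 0.0], [0.001, 0.0, -1.0]]
ft_force: [0.1, 0.2, -0.1]
grip_width: 0.0579
finger_force: 0.0
```

Emit:
{"fn": "send_rows", "kwargs": {
  "rows": "0 0 0 0 0 0;0 0 0 0 0 0;0 0 0 0 0 0;0 0 0 0 0 0;0 0 0 0 0 0",
  "hand": 0,
  "force": 50
}}

```text
time: 4.73
ee_pos: [0.5804, -0.1031, -0.0001]
ee_rot: [[-1.0, -0.002, 0.0], [-0.002, 1.0, -0.0], [-0.0, -0.0, -1.0]]
ft_force: [-3.6, -0.9, 6.4]
grip_width: 0.0441
finger_force: 50.4
```

```bash
python3 - <<'E'
from h import *
w=env.capture("wrist");o=env.observe();cv2.imwrite("pics/w4.png",w[150:470,150:500]);print(o["ee_pos"],o["ft_force"],o["wrist_torque"])
E
```

```text
[ 5.80437661e-01 -1.03109688e-01 -1.14698220e-04] [-2.08117675 -0.48731218  5.03740871] [-0.08576669  0.42202536  0.03854996]
```

View pics/w4.png

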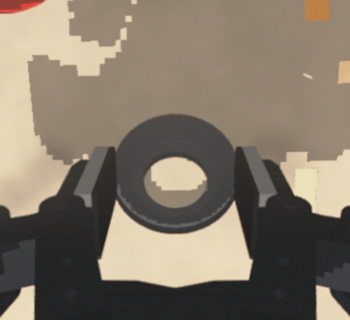

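Washer is held, centred between the pads. Lifting and moving to a hover beside the axle to measure it.

Emit:
{"fn": "send_rows", "kwargs": {
  "rows": "0 0 0.05 0 0 0;0 0 0.2 0 0 0;0 0 0.4 0 0 0;0 0 0.5 0 0 0;0 0 0.5 0 0 0;0.2 0.3 0.5 0 0 0;0.2 0.5 0.5 0 0 0;0.2 0.5 0.4 0 0 0"
}}

```text
time: 5.45
ee_pos: [0.6109, -0.0376, 0.1548]
ee_rot: [[-1.0, -0.001, 0.002], [-0.001, 1.0, -0.0], [-0.002, -0.0, -1.0]]
ft_force: [0.4, 0.3, -0.3]
grip_width: 0.0442
finger_force: 51.1
```

Emit:
{"fn": "send_rows", "kwargs": {
  "rows": "0.2 0.6 0 0 0 0;0.2 0.6 0 0 0 0;0 0.6 0 0 0 0;0 0.6 0 0 0 0;0 0.4 0 0 0 0;0 0 0 0 0 0;0 0 0 0 0 0"
}}

```text
time: 6.03
ee_pos: [0.6302, 0.103, 0.1524]
ee_rot: [[-1.0, -0.004, 0.0], [-0.004, 1.0, -0.0], [-0.0, -0.0, -1.0]]
ft_force: [-1.0, -0.1, -1.3]
grip_width: 0.044
finger_force: 51.1
```

```bash
python3 - <<'E'
from h import *
o=env.observe();p=env.camera_params("wrist");w=env.capture("wrist");cv2.imwrite("pics/w5.png",w);np.save("w5.npy",p,allow_pickle=True)
print(o["ee_pos"],o["ft_force"],o["grip_width"],proj(p,[.579,.104,.082]),proj(p,o["ee_pos"]))
E
```

```text
[0.63023489 0.10296354 0.1523878 ] [-1.03931164 -0.14991912 -1.29746455] 0.04397432267726304 [328.19534427 162.9360603 ] [326.20719833 318.51156472]
```

View pics/w5.png

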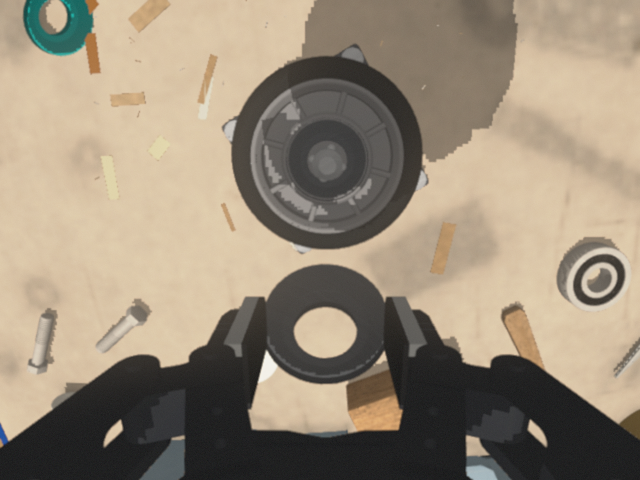

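Axle tip at about (327,161), wheel centred near (327,153); the held washer at (326,323).

```bash
python3 - <<'E'
from h import *
w=cv2.imread("pics/w5.png");p=np.load("w5.npy",allow_pickle=True).item()
g=cv2.GaussianBlur(w,(3,3),0).max(2)
print(g[161,275:380:3]);print(g[105:215:3,327])
# tip: bright blob in window
sub=g[140:185,305:350]
for t in(70,80,90,100):
    m=(sub>t).astype(np.uint8)
    n,l,s,c=cv2.connectedComponentsWithStats(m);i=1+np.argmax(s[1:,4]) if n>1 else 0
    print("tip",t,s[i],c[i]+[305,140],onz(p,c[i]+[305,140],.080)[:2])
c=blob(w,(327,153),105,60)
for t in(50,60,70):
    c=blob(w,(327,153),105,t);b=cv2.fitEllipse(cv2.convexHull(c));print("tyre",t,b,[onz(p,b[0],z)[:2].round(4) for z in(.02,.03,.04)])
for P2,r in((90,(14,24)),(60,(35,46)),(60,(70,82))):
    h=cv2.HoughCircles(cv2.GaussianBlur(w.max(2)[60:245,235:420],(5,5),1),cv2.HOUGH_GRADIENT,1,40,param1=40,param2=10,minRadius=r[0],maxRadius=r[1]);print(r,h[0][:2]+[235,60,0] if h is not None else h)
m=((w.max(2)<100)*255).astype(np.uint8); m[:255]=0;m[392:]=0;m[:,:267]=0;m[:,385:]=0
m=cv2.morphologyEx(m,2,np.ones((5,5)));cs,hi=cv2.findContours(m,cv2.RETR_CCOMP,1)
for c in cs:
    if cv2.contourArea(c)>1000:
        b=cv2.fitEllipse(cv2.convexHull(c));print("W",b,onz(p,b[0],.1523+.005)[:2],onz(p,b[0],.1523+.011)[:2])
E
```

```text
[ 99  98  93  93  82  68  67  65  65  68  68  93 108 104 105 114 116 117
 117 115 106 102 100  94  76  65  64  62  62  62  73  84  88  94  95]
[ 97  97  93  93  93  72  64  63  64  65  65  66  87  96 101 107 109 111
 116 117 115 115 117 108  95  84  67  67  63  64  64  79  83  89  95 101
 123]
tip 70 [   1    0   42   43 1393] [326.61809045 160.55635319] [0.57798652 0.10320681]
tip 80 [   2    1   40   41 1259] [326.64733916 160.43844321] [0.57792693 0.10322148]
tip 90 [   3    2   38   40 1131] [326.67727675 160.54465075] [0.57798052 0.10323695]
tip 100 [  4   4  36  32 649] [326.9229584  160.51001541] [0.57796264 0.1033621 ]
tyre 50 ((373.26959228515625, 86.40348815917969), (28.176149368286133, 82.78105163574219), 127.0225601196289) [array([0.5369, 0.1326]), array([0.5377, 0.1314]), array([0.5385, 0.1303])]
tyre 60 ((355.06085205078125, 119.42841339111328), (102.45372009277344, 154.28939819335938), 134.243408203125) [array([0.5572, 0.1215]), array([0.5572, 0.1208]), array([0.5573, 0.1201])]
tyre 70 ((328.06256103515625, 151.3246307373047), (185.39895629882812, 191.8314208984375), 1.451120376586914) [array([0.5773, 0.1044]), array([0.5767, 0.1043]), array([0.576 , 0.1042])]
(14, 24) [[326.5        160.5         19.89999962]
 [284.5        119.5         22.29999924]]
(35, 46) [[324.5        158.5         39.90000153]
 [359.5        190.5         45.40000153]]
(70, 82) [[326.5        155.5         76.90000153]]
W ((325.272216796875, 324.243896484375), (118.86229705810547, 127.67826843261719), 92.38545227050781) [0.63008893 0.10260557] [0.62697762 0.10258907]
W ((324.8757019042969, 332.04876708984375), (53.68370056152344, 65.52505493164062), 89.74007415771484) [0.63328126 0.10247011] [0.63003    0.10245955]
```

```bash
python3 - <<'E'
from h import *
w=cv2.imread("pics/w5.png");p=np.load("w5.npy",allow_pickle=True).item()
print(onz(p,(326.65,160.5),.057),onz(p,(326.65,160.5),.0685))
g=w.max(2)
for z,X in((.082,(.578,.1032)),(.057,(.580,.1032)),(.082,(.580,.1032))): print(z,X,proj(p,[*X,z]))
for r in range(138,186,3): print(r,' '.join('%3d'%v for v in g[r,304:350:2]))
E
```

```text
[0.57998125 0.10332968 0.057     ] [0.57896963 0.10327632 0.0685    ]
0.082 (0.578, 0.1032) [326.62117846 160.93540502]
0.057 (0.58, 0.1032) [326.42012144 160.53281279]
0.082 (0.58, 0.1032) [326.60534143 164.92228099]
138  66  67  64  65  68  67  67  68  66  65  65  68  66  64  64  66  63  64  66  65  63  65  65
141  65  67  66  67  67  68  67  66  74  83  89  91  89  89  78  68  66  68  65  67  64  65  64
144  67  69  68  66  67  72  86  94  94  94  95  95  95 107 104  94  92  81  65  65  66  63  65
147  68  64  66  66  84  93  96  92  93  94  93  93 108 121 118 106  92  93  94  77  64  63  67
150  69  67  70  85  94  94  93  92  99 103 107 107 106 107 106  98  92  93  93  93  78  64  66
153  67  66  79  93  95  95  98 105 105 107 107 110 109 110 109 109 106  97  92  93  93  70  67
156  65  68  88 107 111 103 104 106 108 109 109 110 110 109 107 106 104 106  98  95  93  81  67
159  67  71  97 116 118 105 106 105 110 115 114 117 116 117 116 108 106 105 104  97  95  86  68
162  68  70  91  99 103 102 104 105 116 116 117 120 117 116 115 112 104 102 100  98  94  86  67
165  67  67  87  96 100 102 100 107 118 119 116 115 114 116 115 117 107 101 100 109 110  81  65
168  66  70  74  94  98  99  99 103 113 116 114 113 115 116 116 115 107  99 100 110 108  78  66
171  69  69  68  81  96  97  98  96 103 115 115 117 118 118 119 109  99 100  99  90  73  68  69
174  65  68  69  68  72  92  98  94  95  97 104 108 109 102  97  95  97  96  89  69  66  67  69
177  67  66  66  69  68  70  77  89  96  94  95  94  95  94  96  94  91  78  68  67  67  66  64
180  64  66  67  69  66  69  68  66  92 106 102  94  80  78  73  70  69  68  66  64  65  63  62
183  66  66  65  66  65  68  67  66  66  68  67  65  69  69  65  68  67  65  66  65  60  65  64
```

Tip (327.2,165.5) and bore both give an axis of (0.580, 0.1034). Aligning and descending to just above the tip.

Emit:
{"fn": "send_rows", "kwargs": {
  "rows": "-0.4 0.016 0 0 0 0;-0.4 0 0 0 0 0;-0.2 0 0 0 0 0;0 0 -0.4 0 0 0;0 0 -0.4 0 0 0;0 0 -0.2 0 0 0;0 0 0 0 0 0;0 0 0 0 0 0"
}}

```text
time: 6.75
ee_pos: [0.5807, 0.1021, 0.1022]
ee_rot: [[-1.0, -0.001, -0.0], [-0.001, 1.0, -0.0], [0.0, -0.0, -1.0]]
ft_force: [0.1, 0.2, -0.9]
grip_width: 0.0439
finger_force: 51.1
```

```bash
python3 - <<'E'
from h import *
z=[]
for i in range(4): z.append(env.observe()["ee_pos"]); w=env.capture("wrist")
p=env.camera_params("wrist")
print(np.array(z).round(4),proj(p,[.5801,.1034,.082])); cv2.imwrite("pics/w6.png",w[200:440,200:460])
E
```

```text
[[0.5807 0.1021 0.1022]
 [0.581  0.1023 0.1028]
 [0.5812 0.1024 0.1031]
 [0.5811 0.1026 0.1031]] [327.77723454 294.04657977]
```

View pics/w6.png

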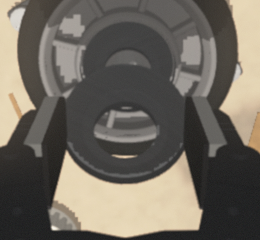

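Emit:
{"fn": "send_rows", "kwargs": {
  "rows": "-0.012 0.026 -0.1 0 0 0;0 0 -0.2 0 0 0;0 0 -0.2 0 0 0;0 0 -0.1 0 0 0;0 0 0 0 0 0;0 0 0 0 0 0"
}}

```text
time: 7.45
ee_pos: [0.5797, 0.1041, 0.0715]
ee_rot: [[-1.0, -0.002, -0.001], [-0.002, 1.0, -0.0], [0.001, 0.0, -1.0]]
ft_force: [0.4, 0.2, -0.8]
grip_width: 0.0445
finger_force: 51.1
```

Emit:
{"fn": "send_rows", "kwargs": {
  "rows": "0 0 -0.06 0 0 0;0 0 -0.06 0 0 0;0 0 0 0 0 0"
}}

```text
time: 7.7
ee_pos: [0.5796, 0.1041, 0.0656]
ee_rot: [[-1.0, -0.002, -0.001], [-0.002, 1.0, -0.0], [0.001, 0.0, -1.0]]
ft_force: [0.3, -0.2, -1.1]
grip_width: 0.044
finger_force: 51.1
```

Emit:
{"fn": "send_rows", "kwargs": {
  "rows": "0 0 -0.06 0 0 0;0 0 -0.06 0 0 0;0 0 0 0 0 0"
}}

```text
time: 7.95
ee_pos: [0.5794, 0.1042, 0.0593]
ee_rot: [[-1.0, -0.002, -0.001], [-0.002, 1.0, 0.0], [0.001, 0.0, -1.0]]
ft_force: [-0.4, 0.4, -1.2]
grip_width: 0.0439
finger_force: 51.1
```

Emit:
{"fn": "send_rows", "kwargs": {
  "rows": "0 0 -0.06 0 0 0;0 0 -0.06 0 0 0;0 0 0 0 0 0"
}}

```text
time: 8.2
ee_pos: [0.5797, 0.1041, 0.0534]
ee_rot: [[-1.0, -0.002, -0.001], [-0.002, 1.0, -0.0], [0.001, -0.0, -1.0]]
ft_force: [-0.5, 0.1, -2.1]
grip_width: 0.0435
finger_force: 51.1
```

Emit:
{"fn": "send_rows", "kwargs": {
  "rows": "0 0 -0.04 0 0 0;0 0 0 0 0 0;0 0 0 0 0 0"
}}

```text
time: 8.45
ee_pos: [0.58, 0.1041, 0.0521]
ee_rot: [[-1.0, -0.002, 0.0], [-0.002, 1.0, -0.0], [-0.0, -0.0, -1.0]]
ft_force: [-0.4, -0.0, 0.1]
grip_width: 0.0443
finger_force: 51.2
```

Emit:
{"fn": "send_rows", "kwargs": {
  "rows": "0 0 -0.03 0 0 0;0 0 0 0 0 0;0 0 0 0 0 0"
}}

```text
time: 8.7
ee_pos: [0.58, 0.1041, 0.0509]
ee_rot: [[-1.0, -0.002, 0.001], [-0.002, 1.0, -0.0], [-0.001, -0.0, -1.0]]
ft_force: [-0.7, 0.1, 3.1]
grip_width: 0.0445
finger_force: 51.6
```

Contact at nested height. Release, rise and head for the cap.

Emit:
{"fn": "send_rows", "kwargs": {
  "rows": "0 0 0 0 0 0;0 0 0 0 0 0;0 0 0 0 0 0;0 0 0.1 0 0 0;0 0 0.4 0 0 0;0 0 0.6 0 0 0;0 0 0.6 0 0 0;0 0 0.4 0 0 0",
  "hand": 0.8
}}

```text
time: 9.37
ee_pos: [0.5804, 0.1041, 0.1586]
ee_rot: [[-1.0, -0.002, 0.003], [-0.002, 1.0, -0.0], [-0.003, -0.0, -1.0]]
ft_force: [0.2, -0.4, -0.4]
grip_width: 0.0687
finger_force: 0.0
```

Emit:
{"fn": "send_rows", "kwargs": {
  "rows": "0.3 0 0.1 0 0 0;0.3 0 0 0 0 0;0.3 0 0 0 0 0;0 0 0 0 0 0;0 0 0 0 0 0"
}}

```text
time: 9.78
ee_pos: [0.6247, 0.1041, 0.1602]
ee_rot: [[-1.0, -0.002, -0.001], [-0.002, 1.0, -0.0], [0.001, -0.0, -1.0]]
ft_force: [-0.7, -0.2, 0.2]
grip_width: 0.0682
finger_force: 0.0
```

```bash
python3 - <<'E'
from h import *
o=env.observe();p=env.camera_params("wrist");w=env.capture("wrist");cv2.imwrite("pics/w7.png",w);np.save("w7.npy",p,allow_pickle=True)
t=env.capture("top");cv2.imwrite("pics/top1.png",t)
print(o["ee_pos"],o["grip_width"])
u=proj(p,[.5801,.1034,.0626]);x,y=map(int,u);print(u,proj(p,[.5801,.1034,.082]))
g=cv2.GaussianBlur(w,(3,3),0).max(2)
print("row",g[y,x-60:x+60:3]);print("col",g[y-60:y+60:3,x])
cv2.imwrite("pics/w7c.png",cv2.resize(w[y-90:y+90,x-100:x+100],None,fx=3,fy=3,interpolation=2))
E
```

```text
[0.62467846 0.104094   0.16023282] 0.0681969469477668
[324.5819449  170.26545657] [324.5671734  174.33574125]
row [ 85 108 108 108 108 106  83  68  60  58  58  59  60  60  74  95  93  93
 100 102 104 104 101  93  91  87  81  60  57  58  55  57  57  57  72  80
  84  84  85  85]
col [ 86  85  85  85  81  83  81  59  56  57  57  57  58  58  57  79  89  96
  97 102 104 103 102 104 101  86  78  61  60  62  59  58  58  78 103 138
 138 100  83  78]
```

View pics/w7c.png

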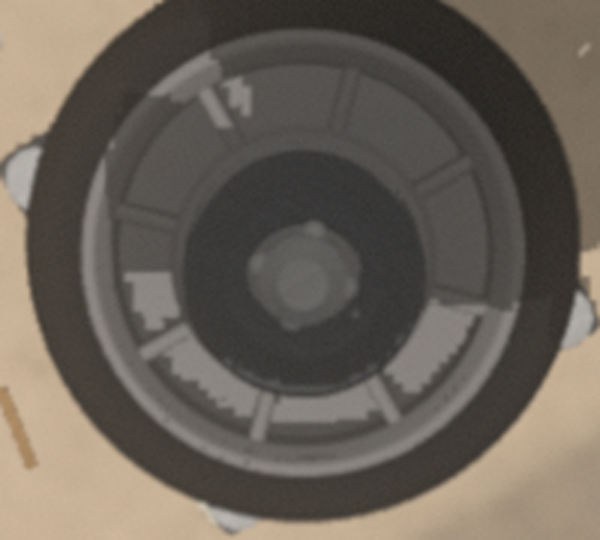

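The crop shows the washer nested concentrically on its twin, with the axle tip at the predicted pixel. On to the cap.

Emit:
{"fn": "send_rows", "kwargs": {
  "rows": "-0.28 0.6 0 0 0 0;-0.28 0.6 0 0 0 0;-0.28 0.6 0 0 0 0;-0.28 0.6 0 0 0 0;-0.28 0.6 0 0 0 0;-0.28 0.6 0 0 0 0;-0.28 0.6 0 0 0 0;-0.28 0.6 0 0 0 0"
}}

```text
time: 10.55
ee_pos: [0.5112, 0.3453, 0.1608]
ee_rot: [[-1.0, -0.002, -0.0], [-0.002, 1.0, -0.0], [0.0, -0.0, -1.0]]
ft_force: [0.6, 0.1, 0.3]
grip_width: 0.0681
finger_force: 0.0
```

Emit:
{"fn": "send_rows", "kwargs": {
  "rows": "0 0.45 0 0 0 0;0 0 0 0 0 0;0 0 0 0 0 0"
}}

```text
time: 10.8
ee_pos: [0.5119, 0.3672, 0.1605]
ee_rot: [[-1.0, -0.004, -0.0], [-0.004, 1.0, -0.0], [0.0, -0.0, -1.0]]
ft_force: [0.5, -0.2, -0.3]
grip_width: 0.0682
finger_force: 0.0
```

```bash
python3 - <<'E'
from h import *
o=env.observe();p=env.camera_params("wrist");w=env.capture("wrist");cv2.imwrite("pics/w8.png",w)
print(o["ee_pos"],o["ee_rot"].round(3).tolist())
u=proj(p,[.498,.366,.02]);print(u)
for t in(50,60,70):
  m=((w.max(2)<t)*255).astype(np.uint8)
  for c in cv2.findContours(m,0,1)[0]:
    if cv2.contourArea(c)>600:
        b=cv2.fitEllipse(cv2.convexHull(c));print(t,cv2.boundingRect(c),np.round(b[0],1),np.round(b[1],1),onz(p,b[0],.028).round(4),onz(p,b[0],.014).round(4))
E
```

```text
[0.51186608 0.36720932 0.16052347] [[-1.0, -0.004, -0.0], [-0.004, 1.0, -0.0], [0.0, -0.0, -1.0]]
[323.95189772 207.89820392]
50 (0, 308, 640, 172) [315.6 464.9] [314.4 650.8] [0.7147 0.3596 0.028 ] [0.7287 0.3592 0.014 ]
50 (0, 243, 65, 142) [-17.1 310.8] [140.4 167.4] [0.5764 0.1026 0.028 ] [0.5833 0.0892 0.014 ]
50 (485, 207, 155, 120) [573.  267.1] [ 76.3 201.3] [0.5385 0.5459 0.028 ] [0.5435 0.5551 0.014 ]
60 (230, 390, 48, 38) [253.6 408.5] [38.2 47.8] [0.6577 0.3107 0.028 ] [0.6687 0.3079 0.014 ]
60 (0, 304, 640, 176) [320.4 473.6] [353.5 647.5] [0.7242 0.3635 0.028 ] [0.7387 0.3634 0.014 ]
60 (0, 230, 78, 155) [  5.4 309.8] [134.2 151.2] [0.575  0.1226 0.028 ] [0.5818 0.1102 0.014 ]
60 (484, 207, 156, 162) [563.  257.1] [153.2 231.5] [0.531  0.5369 0.028 ] [0.5356 0.5456 0.014 ]
70 (0, 303, 640, 177) [318.9 472.5] [352.7 649. ] [0.7231 0.3623 0.028 ] [0.7375 0.3621 0.014 ]
70 (0, 219, 91, 166) [ 40.9 284.3] [123.  226.2] [0.5535 0.1569 0.028 ] [0.5592 0.1462 0.014 ]
70 (484, 206, 156, 164) [563.5 259.1] [152.  226.7] [0.5324 0.5375 0.028 ] [0.5371 0.5463 0.014 ]
70 (304, 181, 53, 56) [330.2 209. ] [52.7 56. ] [0.4971 0.3702 0.028 ] [0.5    0.3704 0.014 ]
```

Emit:
{"fn": "send_rows", "kwargs": {
  "rows": "-0.26 0.06 -0.3 0 0 0.002;0 0 -0.4 0 0 0;0 0 -0.5 0 0 0;0 0 -0.2 0 0 0;0 0 0 0 0 0;0 0 0 0 0 0",
  "hand": 0.7
}}

```text
time: 11.35
ee_pos: [0.5003, 0.3689, 0.091]
ee_rot: [[-1.0, -0.004, -0.0], [-0.004, 1.0, -0.0], [0.0, -0.0, -1.0]]
ft_force: [0.4, 0.5, 0.1]
grip_width: 0.06
finger_force: 0.0
```

```bash
python3 - <<'E'
from h import *
o=env.observe();p=env.camera_params("wrist");w=env.capture("wrist");cv2.imwrite("pics/w9.png",w)
print(o["ee_pos"],o["grip_width"])
u=proj(p,[.498,.370,.028]);print(u, "bottom",proj(p,[.498,.370,0]))
g=cv2.GaussianBlur(w,(3,3),0).max(2);x,y=map(int,u)
print("row",g[y,x-72:x+72:3]);print("col",g[y-66:y+84:3,x])
for t in(60,75,90,105):
  m=((w.max(2)<t)*255).astype(np.uint8);m[:y-80]=0;m[y+75:]=0;m[:,:x-70]=0;m[:,x+70:]=0
  m=cv2.morphologyEx(m,2,np.ones((7,7)))
  for c in cv2.findContours(m,0,1)[0]:
    if cv2.contourArea(c)>1500:
        b=cv2.fitEllipse(cv2.convexHull(c));print(t,cv2.boundingRect(c),np.round(b[0],1),np.round(b[1],1),onz(p,b[0],.028).round(4),onz(p,b[0],.02).round(4))
E
```

```text
[0.50034345 0.36893728 0.09101614] 0.059955791550662836
[327.87306998 259.4118432 ] bottom [327.53394452 244.16096142]
row [185 185 186 186 188 186 181 182 184 186 188 190 178  74  64  67  66  68
  67  66  66  66  65  65  64  64  64  64  63  63  63  63  63  63  63  61
  84 183 188 189 189 191 191 191 191 189 190 189]
col [113 124 177 177 129 113 114 114  71  53  54  54  55  58  63  63  63  63
  63  63  64  64  64  64  65  64  65  65  65  65  65  64  64  98 194 194
 194 195 196 195 195 194 195 195 192 191 189 190 190 191]
75 (295, 217, 68, 75) [328.3 254.6] [69.4 75.3] [0.4954 0.3702 0.028 ] [0.4979 0.3703 0.02  ]
90 (294, 217, 69, 75) [328.4 254.6] [70.  76.3] [0.4954 0.3703 0.028 ] [0.498  0.3704 0.02  ]
105 (294, 216, 70, 77) [328.4 254.3] [71.1 77.1] [0.4952 0.3703 0.028 ] [0.4978 0.3703 0.02  ]
```

```bash
python3 - <<'E'
from h import *
p=env.camera_params("wrist")
print("base -x edge",onz(p,(328,216.5),0),onz(p,(328,216.5),.003),"top +x edge",onz(p,(328,292),.028),onz(p,(328,292),.026))
for z in(.014,.028):print("left/right",onz(p,(294,254.6),z)[1],onz(p,(363.5,254.6),z)[1])
for x in(.496,.498,.500,.502): print(x,proj(p,[x-.019,.3703,0])[1],proj(p,[x+.019,.3703,.028])[1],proj(p,[x+.018,.3703,.027])[1])
E
```

```text
base -x edge [0.48206524 0.37062538 0.        ] [0.48138759 0.37059728 0.003     ] top +x edge [0.51705162 0.37058862 0.028     ] [0.51790558 0.37060955 0.026     ]
left/right 0.35171556382990593 0.3903509444931786
left/right 0.35278252923594755 0.38895288474714507
0.496 207.8550975735046 288.44354972524724 285.98836602298354
0.498 211.27941217855405 291.90941648598186 289.45088744817593
0.5 214.68861074805858 295.35622644173355 292.89450489286
0.502 218.08268738699155 298.7840256144634 296.31926254756763
```

Emit:
{"fn": "send_rows", "kwargs": {
  "rows": "-0.016 0.038 -0.2 0 0 0;0 0 -0.4 0 0 0;0 0 -0.4 0 0 0;0 0 -0.3 0 0 0;0 0 -0.2 0 0 0;0 0 -0.14 0 0 0;0 0 0 0 0 0;0 0 0 0 0 0"
}}

```text
time: 12.07
ee_pos: [0.4994, 0.3717, 0.009]
ee_rot: [[-1.0, -0.005, 0.001], [-0.005, 1.0, 0.0], [-0.001, 0.0, -1.0]]
ft_force: [-0.8, 0.4, -0.4]
grip_width: 0.0601
finger_force: 0.0
```

Emit:
{"fn": "send_rows", "kwargs": {
  "rows": "0 -0.014 -0.1 0 0 0.003;0 0 0 0 0 0"
}}

```text
time: 12.23
ee_pos: [0.4991, 0.3708, 0.0036]
ee_rot: [[-1.0, -0.01, 0.0], [-0.01, 1.0, 0.0], [-0.0, 0.0, -1.0]]
ft_force: [0.2, -1.1, -0.7]
grip_width: 0.0592
finger_force: 0.0
```

Emit:
{"fn": "send_rows", "kwargs": {
  "rows": "0 0 0 0 0 0;0 0 0 0 0 0;0 0 0 0 0 0;0 0 0 0 0 0;0 0 0 0 0 0;0 0 0 0 0 0",
  "hand": 0,
  "force": 90
}}

```text
time: 12.73
ee_pos: [0.4993, 0.3709, 0.0044]
ee_rot: [[-1.0, -0.01, 0.001], [-0.01, 1.0, 0.0], [-0.001, 0.0, -1.0]]
ft_force: [-2.0, -0.5, 6.0]
grip_width: 0.0344
finger_force: 90.1
```

Emit:
{"fn": "send_rows", "kwargs": {
  "rows": "0 0 0.1 0 0 0;0 0 0.3 0 0 0;0 0 0.5 0 0 0;0 0 0.5 0 0 0;0 0 0.5 0 0 0;0 0 0.5 0 0 0;0 0 0.4 0 0 0;0 0 0 0 0 0"
}}

```text
time: 13.4
ee_pos: [0.5004, 0.3716, 0.1482]
ee_rot: [[-1.0, -0.01, 0.007], [-0.01, 1.0, 0.003], [-0.007, 0.003, -1.0]]
ft_force: [0.3, -0.1, 0.4]
grip_width: 0.0348
finger_force: 89.6
```

```bash
python3 - <<'E'
from h import *
o=env.observe();p=env.camera_params("wrist");w=env.capture("wrist");e=o["ee_pos"]
print(e,o["ft_force"],o["grip_width"])
zb=e[2]-.0042
for d in(-2,0,2): print(d,proj(p,[e[0]+d/1e3-.019,e[1],zb]).round(1),proj(p,[e[0]+d/1e3+.019,e[1],zb+.028]).round(1),proj(p,[e[0]+d/1e3+.018,e[1],zb+.027]).round(1))
g=cv2.GaussianBlur(w,(3,3),0).max(2)
for x in(320,326,332): print(g[230:450:3,x].tolist())
print("rows",g[330,240:420:3].tolist())
E
```

```text
[0.50043889 0.37161892 0.14821349] [ 0.34288862 -0.06202484  0.36187331] 0.03476775351371812
-2 [326.7 262.2] [326.2 396.4] [326.2 392.1]
0 [326.7 267.3] [326.2 401.3] [326.2 397. ]
2 [326.6 272.3] [326.1 406.2] [326.1 401.9]
[212, 212, 213, 211, 210, 210, 211, 214, 213, 214, 215, 213, 212, 199, 74, 65, 64, 62, 59, 58, 56, 54, 53, 50, 50, 47, 48, 45, 44, 42, 40, 38, 37, 35, 34, 35, 32, 33, 32, 32, 31, 32, 40, 42, 43, 41, 43, 42, 40, 40, 40, 40, 39, 38, 50, 195, 207, 208, 208, 210, 209, 208, 210, 210, 208, 207, 206, 207, 206, 90, 31, 29, 29, 31]
[213, 213, 211, 211, 212, 212, 212, 213, 213, 212, 212, 211, 212, 186, 70, 65, 63, 62, 59, 57, 56, 54, 52, 50, 48, 48, 47, 44, 43, 41, 40, 38, 36, 36, 34, 34, 33, 31, 33, 31, 31, 30, 40, 42, 43, 43, 41, 42, 40, 40, 40, 39, 39, 38, 50, 198, 211, 208, 207, 206, 205, 207, 208, 206, 203, 202, 203, 202, 205, 119, 31, 29, 29, 31]
[210, 210, 208, 209, 212, 213, 212, 212, 210, 209, 211, 211, 211, 201, 81, 65, 63, 61, 60, 57, 56, 55, 52, 50, 48, 47, 47, 44, 44, 40, 40, 37, 37, 36, 34, 33, 32, 32, 31, 32, 32, 30, 31, 30, 42, 42, 41, 41, 41, 40, 39, 39, 38, 39, 65, 213, 214, 213, 211, 209, 204, 206, 206, 204, 205, 203, 199, 200, 199, 68, 30, 29, 28, 29]
rows [52, 54, 87, 92, 92, 91, 91, 80, 46, 44, 43, 41, 41, 42, 41, 41, 39, 39, 38, 38, 38, 38, 37, 36, 36, 36, 34, 34, 36, 35, 35, 35, 34, 36, 35, 36, 33, 36, 36, 36, 37, 37, 37, 38, 38, 37, 38, 40, 42, 50, 89, 90, 90, 91, 91, 68, 45, 47, 47, 47]
```

Cap held centred at the TCP within about 0.5 mm. Carrying it to the axle.

Emit:
{"fn": "send_rows", "kwargs": {
  "rows": "0.2 -0.67 0 0 0 0;0.2 -0.67 0 0 0 0;0.2 -0.67 0 0 0 0;0.2 -0.67 0 0 0 0;0.2 -0.67 0 0 0 0;0.2 -0.67 0 0 0 0;0.2 -0.67 0 0 0 0;0.2 -0.6 0 0 0 0"
}}

```text
time: 14.12
ee_pos: [0.5787, 0.1043, 0.1422]
ee_rot: [[-1.0, -0.01, -0.002], [-0.01, 1.0, -0.0], [0.002, -0.0, -1.0]]
ft_force: [0.1, 0.7, -0.5]
grip_width: 0.0345
finger_force: 89.7
```

Emit:
{"fn": "send_rows", "kwargs": {
  "rows": "0 -0.06 -0.2 0 0 0;0 0 -0.3 0 0 0;0 0 -0.2 0 0 0;0 0 0 0 0 0;0 0 0 0 0 0;0 0 0 0 0 0"
}}

```text
time: 14.62
ee_pos: [0.5791, 0.1039, 0.1088]
ee_rot: [[-1.0, -0.011, 0.0], [-0.011, 1.0, 0.0], [-0.0, 0.0, -1.0]]
ft_force: [0.6, -0.0, 0.2]
grip_width: 0.0343
finger_force: 89.7
```

```bash
python3 - <<'E'
from h import *
z=[]
for i in range(4): z.append(env.observe()["ee_pos"]); w=env.capture("wrist")
print(np.array(z).round(4),env.observe()["ft_force"])
E
```

```text
[[0.5791 0.1039 0.1088]
 [0.5792 0.1039 0.1091]
 [0.5793 0.1038 0.1092]
 [0.5792 0.1037 0.1091]] [0.74803    0.24972963 0.18661753]
```

Emit:
{"fn": "send_rows", "kwargs": {
  "rows": "0.024 0 -0.2 0 0 0;0 0 -0.2 0 0 0;0 0 -0.12 0 0 0;0 0 0 0 0 0;0 0 0 0 0 0"
}}

```text
time: 15.23
ee_pos: [0.58, 0.1033, 0.0818]
ee_rot: [[-1.0, -0.01, -0.001], [-0.01, 1.0, 0.0], [0.001, 0.0, -1.0]]
ft_force: [-0.4, 0.1, -0.7]
grip_width: 0.0346
finger_force: 89.7
```

Emit:
{"fn": "send_rows", "kwargs": {
  "rows": "0 0 -0.06 0 0 0;0 0 -0.06 0 0 0;0 0 0 0 0 0;0 0 0 0 0 0"
}}

```text
time: 15.57
ee_pos: [0.5802, 0.1033, 0.0765]
ee_rot: [[-1.0, -0.01, -0.0], [-0.01, 1.0, -0.0], [0.0, -0.0, -1.0]]
ft_force: [-0.5, -0.3, -0.3]
grip_width: 0.0347
finger_force: 89.8
```

Emit:
{"fn": "send_rows", "kwargs": {
  "rows": "0 0 -0.03 0 0 0;0 0 -0.03 0 0 0;0 0 0 0 0 0"
}}

```text
time: 15.82
ee_pos: [0.5803, 0.1034, 0.0738]
ee_rot: [[-1.0, -0.01, 0.0], [-0.01, 1.0, 0.0], [-0.0, 0.0, -1.0]]
ft_force: [-2.5, -0.0, 3.4]
grip_width: 0.0346
finger_force: 90.3
```

Emit:
{"fn": "send_rows", "kwargs": {
  "rows": "0 0 -0.03 0 0 0;0 0 0 0 0 0"
}}

```text
time: 15.98
ee_pos: [0.5805, 0.1034, 0.0732]
ee_rot: [[-1.0, -0.01, 0.001], [-0.01, 1.0, 0.0], [-0.001, -0.0, -1.0]]
ft_force: [-3.5, 0.6, 10.1]
grip_width: 0.0343
finger_force: 91.1
```

Emit:
{"fn": "send_rows", "kwargs": {
  "rows": "0 0 -0.03 0 0 0;0 0 0 0 0 0"
}}

```text
time: 16.15
ee_pos: [0.5807, 0.1034, 0.0727]
ee_rot: [[-1.0, -0.01, 0.002], [-0.01, 1.0, -0.0], [-0.002, -0.0, -1.0]]
ft_force: [-5.3, 0.9, 17.5]
grip_width: 0.0347
finger_force: 91.9
```

Emit:
{"fn": "send_rows", "kwargs": {
  "rows": "-0.01 0 -0.03 0 0 0;0 0 0 0 0 0"
}}

```text
time: 16.32
ee_pos: [0.5801, 0.1032, 0.0698]
ee_rot: [[-1.0, -0.01, 0.002], [-0.01, 1.0, -0.0], [-0.002, -0.0, -1.0]]
ft_force: [0.5, -1.1, -0.6]
grip_width: 0.0343
finger_force: 90.0
```

Emit:
{"fn": "send_rows", "kwargs": {
  "rows": "0 0 -0.03 0 0 0;0 0 0 0 0 0"
}}

```text
time: 16.48
ee_pos: [0.5797, 0.1033, 0.0671]
ee_rot: [[-1.0, -0.01, -0.0], [-0.01, 1.0, 0.0], [0.0, 0.0, -1.0]]
ft_force: [-0.1, -0.5, -1.1]
grip_width: 0.0351
finger_force: 90.1
```

Click (17.5 N then about 0). Now landing and squeezing.

Emit:
{"fn": "send_rows", "kwargs": {
  "rows": "0 0 -0.04 0 0 0;0 0 0 0 0 0"
}}

```text
time: 16.65
ee_pos: [0.5798, 0.1033, 0.0655]
ee_rot: [[-1.0, -0.01, -0.0], [-0.01, 1.0, -0.0], [0.0, -0.0, -1.0]]
ft_force: [-1.5, -0.7, 5.4]
grip_width: 0.0344
finger_force: 90.7
```

Emit:
{"fn": "send_rows", "kwargs": {
  "rows": "0 0 -0.04 0 0 0;0 0 0 0 0 0"
}}

```text
time: 16.82
ee_pos: [0.5799, 0.1033, 0.0643]
ee_rot: [[-1.0, -0.01, 0.001], [-0.01, 1.0, -0.0], [-0.001, -0.0, -1.0]]
ft_force: [-3.6, 0.5, 9.9]
grip_width: 0.0345
finger_force: 91.4
```

Emit:
{"fn": "send_rows", "kwargs": {
  "rows": "0 0 -0.04 0 0 0;0 0 0 0 0 0;0 0 0 0 0 0"
}}

```text
time: 17.07
ee_pos: [0.5801, 0.1033, 0.064]
ee_rot: [[-1.0, -0.01, 0.002], [-0.01, 1.0, -0.0], [-0.002, -0.0, -1.0]]
ft_force: [-7.3, -0.5, 23.2]
grip_width: 0.0344
finger_force: 92.9
```

Emit:
{"fn": "send_rows", "kwargs": {
  "rows": "0 0 0 0 0 0;0 0 0 0 0 0;0 0 0 0 0 0;0 0 0 0 0 0;0 0 0 0 0 0;0 0 0 0 0 0"
}}

```text
time: 17.57
ee_pos: [0.5801, 0.1033, 0.064]
ee_rot: [[-1.0, -0.01, 0.002], [-0.01, 1.0, -0.0], [-0.002, -0.0, -1.0]]
ft_force: [-8.0, 0.5, 22.0]
grip_width: 0.0348
finger_force: 92.9
```

```bash
python3 -c "
from workcell import env
print(env.job_done())"
```

```text
the job is handed in; nothing more can be done
None
```

The loose washer is nested on its twin and the cap clicked over the detent balls and sits home on the washers; I handed the job in at about 17.6 s with the arm still pressing the cap down at about 22 N.

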